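# Set the stop screw of a vial height gauge to a setting block

## Task

Take the square-key driver from its stand and use it to turn the stop screw of the height gauge clockwise until the setting block just drags beneath the screw's soft nose: a light, definite drag, never screwed down hard. Try it by drawing the block a centimetre or two straight out by its pull post, and correct the screw if it slides freely or drags heavily. Finish with the driver upright in its stand, the block let go in the guide, still lightly held beneath the screw, and the vials standing.

Things in the scene. Friction and masses are not known exactly. Their poses are not given: they have to be found in the camera images.
- screw_socket (a point): centre of the mouth of the stop screw's driving socket, about 0.16 m above the worktop, in the arm of the slate-blue gauge: dark 24 mm square head on a bright 34 mm collar with one red mark. z up; x (to the red mark) and y lie along the square's sides. Socket 11 mm square, 22 mm deep; takes the driver in any of four quarter turns
- stop_screw: the whole stop screw, origin 6 mm below screw_socket. Clockwise from above lowers it 6 mm a turn and it stays where it is left. It starts 0.4 to 2.4 rad short of touching the block. The driver has about 0.11 rad of play either way in the socket. Its 24 mm round black rubber nose yields: after first touch each rad adds about 8 N on the block. Wanted: 3 to 8 N on the block; over 25 N is too hard
- height_gauge: fixed slate-blue C-frame gauge: base 240 x 96 x 16 mm, column at the rear, 40 mm wide arm over it, arm top at 0.122 m. Origin on the worktop under the screw's axis; x to the column (rear), -x to the open front, z up. The steel guide, 18 mm above the worktop, runs along x between strips 10 mm high and 36 mm apart
- block_post (a point): the setting block's black pull post at its front end, 20 mm (x) by 24 mm (y); this point is 18 mm below the post's top, 70 mm above the worktop, 101 mm in front (-x) of the screw's axis at the start. Grip across y from above. x points to the gauge's column, z up
- setting_block: the setting block (0.5 kg), bright steel, 34 mm wide, 74 mm long, 52 mm high, with a low bar to the post; origin on its underside, 101 mm behind the post's centre, under the screw's axis at the start. x to the rear. Slides along x, 1 mm play a side; its top stays under the nose up to 35 mm out. Drawing it takes 3 N plus 1.2 N per N of nose force; 2 N plus 0.9 N per N is felt as it stops
- driver_handle (a point): middle of the driver's red square handle, 24 x 24 mm and 72 mm high; the driver stands upright in its stand. Below the handle is a 10 mm square steel end, 46 mm long, tapered to 6 mm over the last 5 mm; the tip lies 82 mm below this point. x and y are normal to the flats of handle and end, z up. 0.12 kg. It also stands by itself in the screw's socket
- driver_tip (a point): centre of the driver's lower end
- driver_stand: fixed grey block, 100 (x) x 60 (y) x 45 mm, with a black foot; origin on the worktop under its middle hole, in which the driver stands. That hole is square, sides along x and y, 15 mm wide, 34 mm deep from the top; the round holes beside it are empty. z up
- vial_blue: small capped glass vial with a blue cap, 21 mm round, 50 mm high, loose, left of the gauge; origin at its foot; z up
- vial_white: the same with a white cap
- vial_red: the same with a red cap
Things that resemble listed ones, but are neither listed nor needed, are in the scene too. What is meant by the part that bears driver_handle is not turquoise, and is the larger of those in its own colour. Leave any yellow look-alike of the setting_block alone.

How it is judged:
By the outcome, as a careful person would: the job done as asked, in the order asked, and still so for the second after the job is handed in, with the robot touching nothing.
It also fails if it takes over 70 s, if anything falls off the work surface, if the arm or the gripper's body presses on something with over 40 N, if the wrist force passes 120 N, or if a joint passes its speed limit or range.

## Robot

A 6-joint arm with a two-finger parallel gripper is mounted at the origin on a cart in front of the work surface, level with it; the furniture and walls round the work are solid. World frame = base frame: x ahead of the robot, y to its left, z up, the work surface at z = 0. Lengths are in m, angles in rad, forces in N, time in s.
With the tool pointing down it reaches from about 0.25 to 0.775 m from the base axis. Payload 4 kg.
Tool frame: the origin (TCP) lies between the finger pads; the fingertips stand 8 mm ahead of it and the grasp point (between the pads) lies 11 mm behind it; z points along the fingers, y is the direction in which the jaws open and shut (so a half turn about z gives the same grasp; the last joint's range is limited). The gripper opens to 94 mm and grips with 3 to 60 N. Pads are 16 mm wide; open, the fingers measure 119 mm over their backs; the gripper's body (75 mm by 177 mm) begins 78 mm behind the grasp point.
Start: joints at [1.11, 0.087, 1.371, -0, 1.684, -0.103], TCP at [0.193, 0.515, 0.214] pointing down, gripper open.
Joint ranges: [-3.1, 3.1], [-0.76, 2.03], [0.27, 2.55], [-1.08, 4.22], [0.17, 2.65], [-2.57, 2.57]. Speed limits (rad/s): [2.79, 2.79, 3.14, 3.14, 3.14, 3.14].

## Interface

Orientations are given as a rotation vector (axis times angle).
In Python, from bench import get_obs, imaging, finish_job gives the robot as it stands. The module is installed in compiled form; this text tells all that it offers.
- The arm moves only by the tool step_arm, never from a script. Its argument "motion" is a list of rows, each an object of numbers: "x", "y", "z": the shift along the tool's x, y, z in m; "ax", "ay", "az": the turn, a rotation vector about the tool's x, y, z in degrees; "hand": the closure, from 0 (fully open) to 1 (shut). In form: [{"x": .., "y": .., "z": .., "ax": .., "ay": .., "az": .., "hand": ..}, ...]. A call has 1 to 12 rows; each row is the pose to reach, as a shift and turn from the pose commanded when the call began, along the tool's axes at that moment; what a row does not reach only later rows make up. A row lasts 1/10 s, in which the tool goes at most 50 mm and 8.59 degrees, less where a joint would pass 70% of its speed; a pose out of reach is approached as far as the arm can. A call with a gripper value outside its range is refused whole. The fingers move at their own pace and stop on an object; "grip_force" is the grip in N (left out, the last holds). Time passes only in rows, so rows that repeat a pose let the fingers close. It gives the time, the measured TCP pose, the force and the opening at its end, in the units of the state.
- get_obs(): the state, without advancing time (a new reading comes with each control period).
- imaging.grab_frame(name): name is "scene" or "top" or "wrist"; returns the picture (384x512x3 uint8, red, green, blue); there is no depth.
- imaging.get_calibration(name): a dict with "fx", "fy", "cx", "cy" (pixels), "k1" (the pictures are not rectified: a ray, as slopes to the right and down, at radius r is drawn at 1 + k1 r^2 times it, then the intrinsics apply), "extrinsics" (4x4, takes a point from camera to world coordinates); the wrist camera has in their place "mount" (4x4, takes a point from camera to tool coordinates, whose origin is the TCP and whose axes are the flange's). Camera axes: x right, y down, z forward; pixel columns grow to the right and rows downward; lengths in m; the calibration is good to about 2 mm. A picture is of the moment at which its call begins: read the wrist's pose just before it. get_calibration takes no time and is no camera call.
- finish_job(): hands the job in, once; it reports no verdict.
The state is a dict: "clock": time; "q": joint angles; "joint_vel": joint speeds; "joint_efforts": joint torques, N m; "tcp_pos": TCP position; "ee_rot": TCP orientation; "ft_force": force on the tool from outside, world axes, zero at the start; "torque": the same for the moment, N m; "finger_gap": finger opening in m.
Only numpy, scipy, OpenCV 4.12 (cv2) and the standard library are available. Lean on these libraries where they do the work, as an engineer would, in place of code of your own. Each camera call takes 0.05 s, during which the arm holds its last target. There are 200 camera calls.

## Working session

There is one attempt and no reset: what is moved stays moved. The work goes in short steps, Python scripts to look and compute and a tool call to move; the robot and the scene stay as the last step left them, time stands still between calls to the robot, and variables do not carry over. Pictures are saved under pics/ and viewed, about 8 in all and at most 12, crops included, and the job is handed in when it is done.

Besides the shell and the picture viewer there is one more tool, called after "Request:" as name(argument=value, ...) on one line, values as JSON. step_arm: Moves the arm, as the interface text tells. Its arguments: {"type":"object","properties":{"motion":{"type":"array"},"grip_force":{"type":"number"}},"required":["motion"]}

```bash
mkdir -p pics; cat > h.py <<'E'
import numpy as np, cv2
from scipy.spatial.transform import Rotation as R
from bench import get_obs, imaging, finish_job
def grab(name,fn):
    o=get_obs(); im=imaging.grab_frame(name); np.savez(f'pics/{fn}.npz',im=im,p=o['tcp_pos'],r=o['ee_rot'])
    cv2.imwrite(f'pics/{fn}.png',im[:,:,::-1]); return im
def cam(name,fn=None):
    c=imaging.get_calibration(name)
    if name=='wrist':
        d=np.load(f'pics/{fn}.npz'); T=np.eye(4); T[:3,:3]=R.from_rotvec(d['r']).as_matrix(); T[:3,3]=d['p']
        E=T@np.array(c['mount'])
    else: E=np.array(c['extrinsics'])
    return c,E
def px2w(name,u,v,z,fn=None):
    c,E=cam(name,fn); a=np.array([(u-c['cx'])/c['fx'],(v-c['cy'])/c['fy']]); s=a.copy()
    for _ in range(20): s=a/(1+c['k1']*(s@s))
    d=E[:3,:3]@np.array([s[0],s[1],1]); o=E[:3,3]; return o+d*(z-o[2])/d[2]
def w2px(name,P,fn=None):
    c,E=cam(name,fn); p=np.linalg.inv(E)@np.append(P,1); s=p[:2]/p[2]; s=s*(1+c['k1']*(s@s))
    return np.array([c['fx']*s[0]+c['cx'],c['fy']*s[1]+c['cy']])
def crop(fn,u0,v0,w,h,k,out):
    im=cv2.imread(f'pics/{fn}.png')[v0:v0+h,u0:u0+w]; cv2.imwrite(f'pics/{out}.png',cv2.resize(im,None,fx=k,fy=k,interpolation=cv2.INTER_CUBIC))
E
python3 - <<'E'
from h import *
a=grab('scene','s0');b=grab('top','t0')
o=get_obs();print(o)
for n in('scene','top'): 
    c,E=cam(n);print(n,c['fx'],np.round(E[:3,3],3),np.round(E[:3,2],2))
print(imaging.get_calibration('wrist'))
E
```

```text
{'clock': 0.1, 'q': array([ 1.10990168e+00,  8.79141549e-02,  1.37208808e+00,  1.74801574e-06,
        1.68358681e+00, -1.03080152e-01]), 'joint_vel': array([ 2.14404036e-03, -3.03390764e-04, -3.34618665e-03, -8.01495596e-05,
       -2.31291888e-03,  1.73241623e-04]), 'joint_efforts': array([ 2.27814497e-03, -3.41253448e+01, -3.03302228e+01,  7.19114137e-02,
        3.03712464e-02, -1.19185588e-04]), 'tcp_pos': array([0.1924092 , 0.51474551, 0.21241076]), 'ee_rot': array([-5.58960421e-01, -3.09089921e+00,  3.01076581e-03]), 'ft_force': array([-0.00752433, -1.21579024, -0.56531725]), 'torque': array([ 0.01475634, -0.00035509, -0.0548429 ]), 'finger_gap': 0.09407399768228383}
scene 392.8144716359679 [ 0.012 -0.681  0.733] [ 0.48  0.7  -0.54]
top 377.2912603982558 [0.499 0.126 1.194] [ 0.03  0.01 -1.  ]
{'fx': 289.5678767601526, 'fy': 289.5678767601526, 'cx': 257.69984971541425, 'cy': 195.28560223224835, 'k1': -0.03453325860271145, 'mount': array([[ 1.06808467e-03, -9.72938332e-01, -2.31062462e-01,
         6.54797224e-02],
       [ 9.99999333e-01,  9.37430336e-04,  6.75237545e-04,
         5.88000606e-04],
       [-4.40359530e-04, -2.31063029e-01,  9.72938684e-01,
        -1.71507773e-01],
       [ 0.00000000e+00,  0.00000000e+00,  0.00000000e+00,
         1.00000000e+00]])}
```

View pics/t0.png

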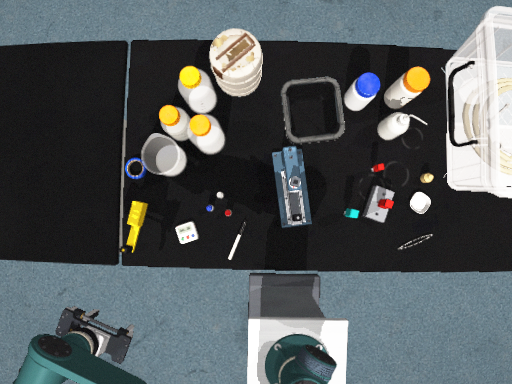

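View pics/s0.png

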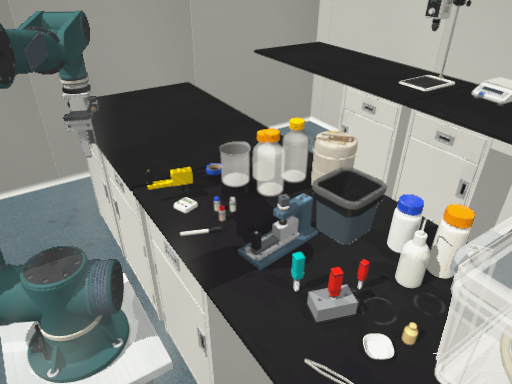

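The top view shows the gauge at about (293,188), with its column up the picture (+x). The driver is in its stand at (383,204), a smaller red look-alike at (378,168), a turquoise one at (352,213), and the vials at about (210–228,195–212). I'll take an enlarged crop.

```bash
python3 - <<'E'
from h import *
crop('t0',260,140,150,100,5,'t0c')
E
```

```text
(no output)
```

View pics/t0c.png

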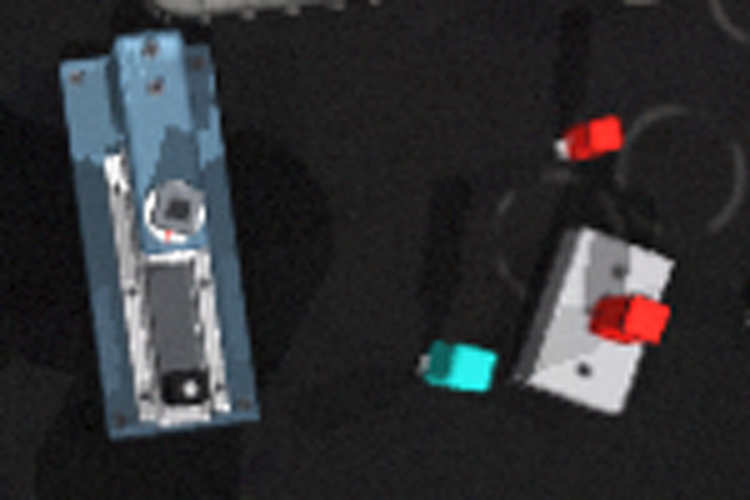

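```bash
python3 - <<'E'
from h import *
P=lambda u,v,z:px2w('top',260+(u+.5)/5-.5,140+(v+.5)/5-.5,z)
for n,a in dict(screw=(178,209,.16),mark=(167,237,.145),post=(184,386,.088),bFL=(110,438,.016),bFR=(259,418,.016),bRL=(62,62,.016),bRR=(207,48,.016),h1=(620,272,.045),h2=(583,370,.045),hand=(648,321,.129),s1=(580,228,.045),s2=(673,262,.045),s3=(622,413,.045)).items(): print(n,np.round(P(*a),4))
h1,h2=P(620,272,.045),P(583,370,.045);d=h1-h2;print('mid',(h1+h2)/2,np.linalg.norm(d),np.degrees(np.arctan2(d[1],d[0])))
d=P(178,209,.16)-P(184,386,.088);print('gauge',np.linalg.norm(d[:2]),np.degrees(np.arctan2(d[1],d[0])))
E
```

```text
screw [0.575  0.0334 0.16  ]
mark [0.5603 0.0379 0.145 ]
post [0.4764 0.0214 0.088 ]
bFL [0.4416 0.0601 0.016 ]
bFR [ 0.4559 -0.0328  0.016 ]
bRL [0.6765 0.0949 0.016 ]
bRR [0.6874 0.0039 0.016 ]
h1 [ 0.5509 -0.2512  0.045 ]
h2 [ 0.4902 -0.2287  0.045 ]
hand [ 0.5195 -0.2404  0.129 ]
s1 [ 0.5775 -0.2257  0.045 ]
s2 [ 0.5579 -0.2847  0.045 ]
s3 [ 0.4642 -0.2537  0.045 ]
mid [ 0.52054759 -0.23996743  0.045     ] 0.0648098032176842 -20.28091340717822
gauge 0.09929050095725543 6.9320917925513195
```

```bash
cat >> h.py <<'E'
def go(x,y,z,psi,cmd=None):
    """shift/turn in tool axes to world TCP xyz, tool-y yaw psi (deg), tool down; psi folded to nearest half turn not applied"""
    o=get_obs(); r=R.from_rotvec(o['ee_rot']); p=o['tcp_pos']
    a=np.radians(psi); yv=np.array([np.cos(a),np.sin(a),0]); zv=np.array([0,0,-1.]); G=np.column_stack([np.cross(yv,zv),yv,zv])
    print('shift mm',np.round(1e3*r.inv().apply(np.array([x,y,z])-p),1),'turn deg',np.round(np.degrees((r.inv()*R.from_matrix(G)).as_rotvec()),2))
    print('now',np.round(p,4),'psi',psi_now(),'q6',o['q'][5],'t',o['clock'],'F',np.round(o['ft_force'],2),'gap',o['finger_gap'])
def psi_now():
    y=R.from_rotvec(get_obs()['ee_rot']).as_matrix()[:,1]; return np.degrees(np.arctan2(y[1],y[0]))
E
python3 -c "
from h import *
go(.575,.033,.27,72)"
```

```text
shift mm [-527.1 -317.4  -57.1] turn deg [-0.11 -0.01 -2.5 ]
now [0.1924 0.5147 0.2124] psi 69.49876270194684 q6 -0.10308015212161696 t 0.1 F [-0.01 -1.22 -0.57] gap 0.09407399768228383
```

Request:
step_arm(motion=[{"x": 0,"y": 0,"z": -0.055},{"x": -0.53,"y": -0.318,"z": -0.057,"az": -2.5},{"x": -0.53,"y": -0.318,"z": -0.057,"az": -2.5},{"x": -0.53,"y": -0.318,"z": -0.057,"az": -2.5},{"x": -0.53,"y": -0.318,"z": -0.057,"az": -2.5},{"x": -0.53,"y": -0.318,"z": -0.057,"az": -2.5},{"x": -0.53,"y": -0.318,"z": -0.057,"az": -2.5},{"x": -0.53,"y": -0.318,"z": -0.057,"az": -2.5},{"x": -0.53,"y": -0.318,"z": -0.057,"az": -2.5},{"x": -0.53,"y": -0.318,"z": -0.057,"az": -2.5},{"x": -0.53,"y": -0.318,"z": -0.057,"az": -2.5},{"x": -0.53,"y": -0.318,"z": -0.057,"az": -2.5}])

```text
schema error: expected keys x, y, z, ax, ay, az, hand
```

```bash
python3 -c "
from h import *
go(.575,.033,.27,72)"
```

```text
shift mm [-527.1 -317.4  -57.1] turn deg [-0.11 -0.01 -2.5 ]
now [0.1924 0.5147 0.2124] psi 69.49876270194684 q6 -0.10308015212161696 t 0.1 F [-0.01 -1.22 -0.57] gap 0.09407399768228383
```

Request:
step_arm(motion=[{"x": 0,"y": 0,"z": -0.055,"ax": 0,"ay": 0,"az": 0,"hand": 0},{"x": -0.527,"y": -0.317,"z": -0.057,"ax": 0,"ay": 0,"az": -2.5,"hand": 0},{"x": -0.527,"y": -0.317,"z": -0.057,"ax": 0,"ay": 0,"az": -2.5,"hand": 0},{"x": -0.527,"y": -0.317,"z": -0.057,"ax": 0,"ay": 0,"az": -2.5,"hand": 0},{"x": -0.527,"y": -0.317,"z": -0.057,"ax": 0,"ay": 0,"az": -2.5,"hand": 0},{"x": -0.527,"y": -0.317,"z": -0.057,"ax": 0,"ay": 0,"az": -2.5,"hand": 0},{"x": -0.527,"y": -0.317,"z": -0.057,"ax": 0,"ay": 0,"az": -2.5,"hand": 0},{"x": -0.527,"y": -0.317,"z": -0.057,"ax": 0,"ay": 0,"az": -2.5,"hand": 0},{"x": -0.527,"y": -0.317,"z": -0.057,"ax": 0,"ay": 0,"az": -2.5,"hand": 0},{"x": -0.527,"y": -0.317,"z": -0.057,"ax": 0,"ay": 0,"az": -2.5,"hand": 0},{"x": -0.527,"y": -0.317,"z": -0.057,"ax": 0,"ay": 0,"az": -2.5,"hand": 0},{"x": -0.527,"y": -0.317,"z": -0.057,"ax": 0,"ay": 0,"az": -2.5,"hand": 0}])

```text
clock: 1.3
tcp_pos: [0.5355, 0.0827, 0.2693]
ee_rot: [-0.492, -3.102, -0.0]
ft_force: [-0.9, 0.3, -0.3]
finger_gap: 0.0939
```

```bash
python3 -c "
from h import *
go(.575,.033,.27,72)"
```

```text
shift mm [-52.9 -35.1  -0.7] turn deg [ 0.   -0.04 -0.01]
now [0.5355 0.0827 0.2693] psi 71.98537156368067 q6 -1.2078969909937607 t 1.3 F [-0.93  0.34 -0.25] gap 0.09390986321306478
```

Request:
step_arm(motion=[{"x": -0.04,"y": -0.027,"z": 0,"ax": 0,"ay": 0,"az": 0,"hand": 0.4},{"x": -0.04,"y": -0.027,"z": 0,"ax": 0,"ay": 0,"az": 0,"hand": 0.4},{"x": -0.04,"y": -0.027,"z": 0,"ax": 0,"ay": 0,"az": 0,"hand": 0.4}])

```text
clock: 1.6
tcp_pos: [0.5645, 0.0457, 0.2684]
ee_rot: [-0.494, -3.1, -0.0]
ft_force: [0.0, 0.6, 0.4]
finger_gap: 0.0733
```

```bash
python3 - <<'E'
from h import *
grab('wrist','w1'); go(.575,.033,.27,72)
print(w2px('wrist',[.575,.0334,.16],'w1'))
im=cv2.imread('pics/w1.png');u,v=w2px('wrist',[.575,.0334,.16],'w1')
u0,v0=max(0,int(u)-70),max(0,int(v)-60);print(u0,v0);crop('w1',u0,v0,140,110,5,'w1c')
E
```

```text
shift mm [-14.6  -9.7  -1. ] turn deg [ 0.01 -0.11 -0.02]
now [0.5641 0.0468 0.269 ] psi 71.98089322007958 q6 -1.2740348538744486 t 1.65 F [-0.27 -0.39  0.88] gap 0.06961627025226118
[248.56483733 207.97543   ]
178 147
```

View pics/w1c.png

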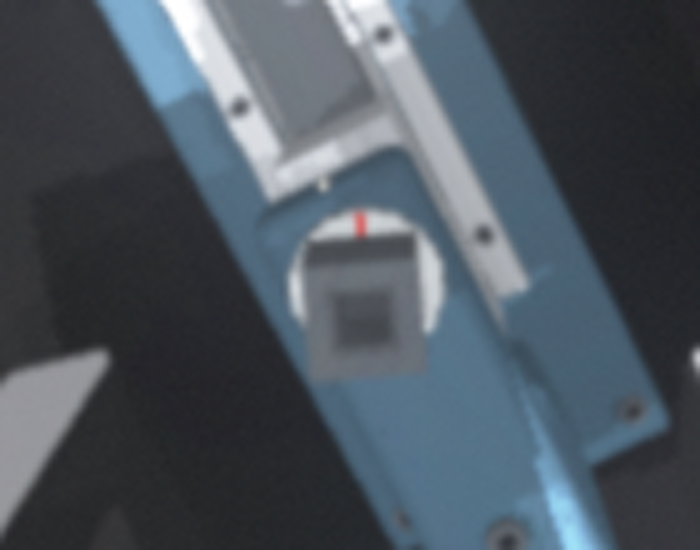

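```bash
python3 - <<'E'
from h import *
f=lambda u,v:px2w('wrist',178+(u+.5)/5-.5,147+(v+.5)/5-.5,.16,'w1')[:2]
C=[f(*a) for a in ((305,263),(417,262),(424,376),(309,378))]
print(C,'mean',np.mean(C,0),'sock',f(364,320))
for i in range(4):
    d=C[(i+1)%4]-C[i];print(np.linalg.norm(d),np.degrees(np.arctan2(d[1],d[0])))
print('mark',px2w('wrist',178+361/5,147+222/5,.148,'w1'))
go(.5200,-.2402,.205,70)
E
```

```text
[array([0.56330773, 0.02683231]), array([0.57003743, 0.04812597]), array([0.59318331, 0.04213894]), array([0.58634405, 0.01978656])] mean [0.57821813 0.03422094] sock [0.57817251 0.03428667]
0.022331788727264493 72.46126514354083
0.023907657882016455 -14.502540249297335
0.02337529718884852 -107.0127734087838
0.024089714160685657 162.99353869279577
mark [0.56175717 0.03922078 0.148     ]
shift mm [ -47.  -286.5   63.9] turn deg [ 0.01 -0.11  1.98]
now [0.5641 0.0468 0.269 ] psi 71.98089322007958 q6 -1.2740348538744486 t 1.65 F [-0.27 -0.39  0.88] gap 0.06961627025226118
```

Request:
step_arm(motion=[{"x": -0.035,"y": -0.277,"z": 0.03,"ax": 0,"ay": 0,"az": 2,"hand": 0.3},{"x": -0.035,"y": -0.277,"z": 0.03,"ax": 0,"ay": 0,"az": 2,"hand": 0.3},{"x": -0.035,"y": -0.277,"z": 0.03,"ax": 0,"ay": 0,"az": 2,"hand": 0.3},{"x": -0.035,"y": -0.277,"z": 0.03,"ax": 0,"ay": 0,"az": 2,"hand": 0.3},{"x": -0.035,"y": -0.277,"z": 0.06,"ax": 0,"ay": 0,"az": 2,"hand": 0.3},{"x": -0.035,"y": -0.277,"z": 0.06,"ax": 0,"ay": 0,"az": 2,"hand": 0.3},{"x": -0.035,"y": -0.277,"z": 0.06,"ax": 0,"ay": 0,"az": 2,"hand": 0.3},{"x": -0.035,"y": -0.277,"z": 0.06,"ax": 0,"ay": 0,"az": 2,"hand": 0.3},{"x": -0.035,"y": -0.277,"z": 0.06,"ax": 0,"ay": 0,"az": 2,"hand": 0.3}])

```text
clock: 2.55
tcp_pos: [0.5129, -0.2258, 0.2111]
ee_rot: [0.541, 3.093, 0.0]
ft_force: [0.4, -0.2, 0.2]
finger_gap: 0.0657
```

```bash
python3 - <<'E'
from h import *
grab('wrist','w2'); go(.520,-.2402,.09,70)
u,v=w2px('wrist',[.52,-.2402,.1],'w2'); print(u,v)
u0,v0=max(0,int(u)-80),max(0,int(v)-70);print(u0,v0);crop('w2',u0,v0,180,140,4,'w2c')
E
```

```text
shift mm [-11.1 -11.2 121.2] turn deg [0.02 0.13 0.17]
now [ 0.5131 -0.2258  0.2112] psi 70.16746474522564 q6 -1.7408072160423895 t 2.6 F [0.72 0.9  0.49] gap 0.06588540125800049
245.87285908389947 204.5761775651665
165 134
```

View pics/w2c.png

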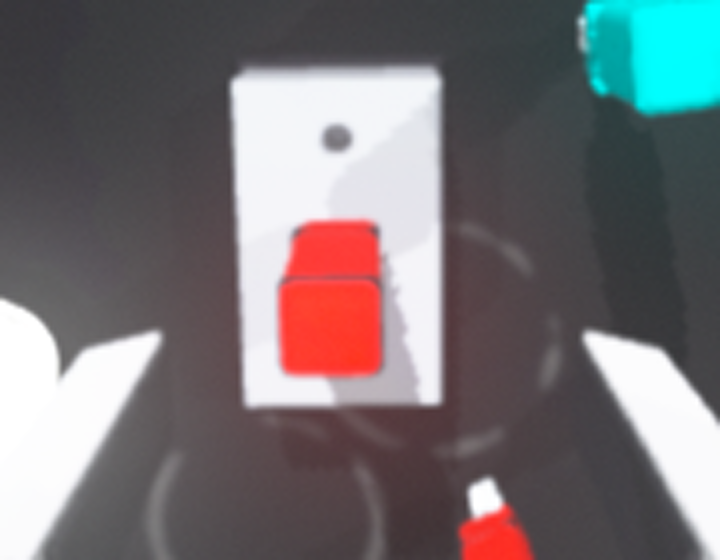

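```bash
python3 - <<'E'
from h import *
f=lambda u,v,z:px2w('wrist',165+(u+.5)/4-.5,134+(v+.5)/4-.5,z,'w2')[:2]
def quad(n,c,z):
    C=[f(*a,z) for a in c]; print(n,'mean',np.mean(C,0))
    for i in range(4):
        d=C[(i+1)%4]-C[i];print('  %.4f %.1f'%(np.linalg.norm(d),np.degrees(np.arctan2(d[1],d[0]))))
quad('handle',((280,280),(381,279),(382,375),(283,376)),.129)
quad('stand',((232,85),(441,80),(442,404),(246,408)),.045)
print('hole',f(337,137,.045))
E
```

```text
handle mean [ 0.52327097 -0.23862521]
  0.0229 70.8
  0.0230 -19.1
  0.0229 -109.2
  0.0230 160.9
stand mean [ 0.52500836 -0.23944097]
  0.0606 71.6
  0.0998 -18.8
  0.0608 -108.5
  0.0997 161.1
hole [ 0.49279088 -0.2286455 ]
```

Request:
step_arm(motion=[{"x": -0.0133,"y": -0.0092,"z": 0.04,"ax": 0,"ay": 0,"az": -0.8,"hand": 0.3},{"x": -0.0133,"y": -0.0092,"z": 0.06,"ax": 0,"ay": 0,"az": -0.8,"hand": 0.3},{"x": -0.0133,"y": -0.0092,"z": 0.1,"ax": 0,"ay": 0,"az": -0.8,"hand": 0.3},{"x": -0.0133,"y": -0.0092,"z": 0.125,"ax": 0,"ay": 0,"az": -0.8,"hand": 0.3},{"x": -0.0133,"y": -0.0092,"z": 0.125,"ax": 0,"ay": 0,"az": -0.8,"hand": 0.3},{"x": -0.0133,"y": -0.0092,"z": 0.125,"ax": 0,"ay": 0,"az": -0.8,"hand": 0.7},{"x": -0.0133,"y": -0.0092,"z": 0.125,"ax": 0,"ay": 0,"az": -0.8,"hand": 0.9},{"x": -0.0133,"y": -0.0092,"z": 0.125,"ax": 0,"ay": 0,"az": -0.8,"hand": 0.9},{"x": -0.0133,"y": -0.0092,"z": 0.125,"ax": 0,"ay": 0,"az": -0.8,"hand": 0.9},{"x": -0.0133,"y": -0.0092,"z": 0.125,"ax": 0,"ay": 0,"az": -0.8,"hand": 0.9}], grip_force=30)

```text
clock: 3.6
tcp_pos: [0.522, -0.2412, 0.0857]
ee_rot: [0.524, 3.096, -0.001]
ft_force: [-0.1, 0.7, 0.5]
finger_gap: 0.0292
```

```bash
python3 -c "
from h import *
go(.5225,-.239,.24,71)"
```

```text
shift mm [-1.000e-01  2.200e+00 -1.543e+02] turn deg [-0.02  0.1  -0.2 ]
now [ 0.522  -0.2412  0.0857] psi 70.79692851366252 q6 -1.7670705157943987 t 3.6 F [-0.12  0.74  0.53] gap 0.029243809622055725
```

Request:
step_arm(motion=[{"x": 0,"y": 0,"z": 0,"ax": 0,"ay": 0,"az": 0,"hand": 0.9},{"x": 0,"y": 0,"z": 0,"ax": 0,"ay": 0,"az": 0,"hand": 0.9},{"x": 0,"y": 0,"z": 0,"ax": 0,"ay": 0,"az": 0,"hand": 0.9}])

```text
clock: 3.9
tcp_pos: [0.5218, -0.2411, 0.0853]
ee_rot: [0.524, 3.097, -0.0]
ft_force: [-1.0, -0.4, 2.9]
finger_gap: 0.0237
```

```bash
python3 -c "
from h import *
go(.5225,-.239,.24,71)"
```

```text
shift mm [  -0.2    2.2 -154.7] turn deg [-0.    0.05 -0.21]
now [ 0.5218 -0.2411  0.0853] psi 70.79078795414446 q6 -1.7670693081188975 t 3.9 F [-1.01 -0.44  2.92] gap 0.023730202517631156
```

Request:
step_arm(motion=[{"x": 0,"y": 0,"z": -0.03,"ax": 0,"ay": 0,"az": 0,"hand": 0.9},{"x": 0,"y": 0,"z": -0.08,"ax": 0,"ay": 0,"az": 0,"hand": 0.9},{"x": 0,"y": 0,"z": -0.13,"ax": 0,"ay": 0,"az": 0,"hand": 0.9},{"x": 0,"y": 0.02,"z": -0.17,"ax": 0,"ay": 0,"az": 0,"hand": 0.9},{"x": 0.038,"y": 0.277,"z": -0.187,"ax": 0,"ay": 0,"az": -2.6,"hand": 0.9},{"x": 0.038,"y": 0.277,"z": -0.187,"ax": 0,"ay": 0,"az": -2.6,"hand": 0.9},{"x": 0.038,"y": 0.277,"z": -0.187,"ax": 0,"ay": 0,"az": -2.6,"hand": 0.9},{"x": 0.038,"y": 0.277,"z": -0.187,"ax": 0,"ay": 0,"az": -2.6,"hand": 0.9},{"x": 0.038,"y": 0.277,"z": -0.187,"ax": 0,"ay": 0,"az": -2.6,"hand": 0.9},{"x": 0.038,"y": 0.277,"z": -0.187,"ax": 0,"ay": 0,"az": -2.6,"hand": 0.9},{"x": 0.038,"y": 0.277,"z": -0.187,"ax": 0,"ay": 0,"az": -2.6,"hand": 0.9},{"x": 0.038,"y": 0.277,"z": -0.187,"ax": 0,"ay": 0,"az": -2.6,"hand": 0.9}])

```text
clock: 5.1
tcp_pos: [0.5765, 0.0322, 0.271]
ee_rot: [-0.454, -3.107, 0.002]
ft_force: [0.3, 0.3, -0.6]
finger_gap: 0.0238
```

```bash
python3 - <<'E'
from h import *
grab('wrist','w3'); go(.577,.033,.27,73.4); grab('scene','s3')
print(w2px('wrist',[.577,.033,.17],'w3'),w2px('scene',[.577,.033,.17]))
A=cv2.imread('pics/w3.png')[130:290,180:340];u,v=w2px('scene',[.577,.033,.17]).astype(int)
B=cv2.imread('pics/s3.png')[v-50:v+50,u-50:u+50]
print(u,v)
cv2.imwrite('pics/m3.png',np.hstack([cv2.resize(A,(480,480),interpolation=2),cv2.resize(B,(480,480),interpolation=2)])[:, :])
m=cv2.imread('pics/m3.png');cv2.imwrite('pics/m3.png',cv2.resize(m,(800,400)))
E
```

```text
shift mm [-0.1  1.5  1.1] turn deg [-0.06 -0.05 -0.11]
now [0.5765 0.0316 0.2711] psi 73.29411702483102 q6 -1.3223080136916001 t 5.15 F [-0.37 -0.43 -1.58] gap 0.023769596421445396
[258.080006   196.43230894] [283.65143055 192.94236164]
283 192
```

View pics/m3.png

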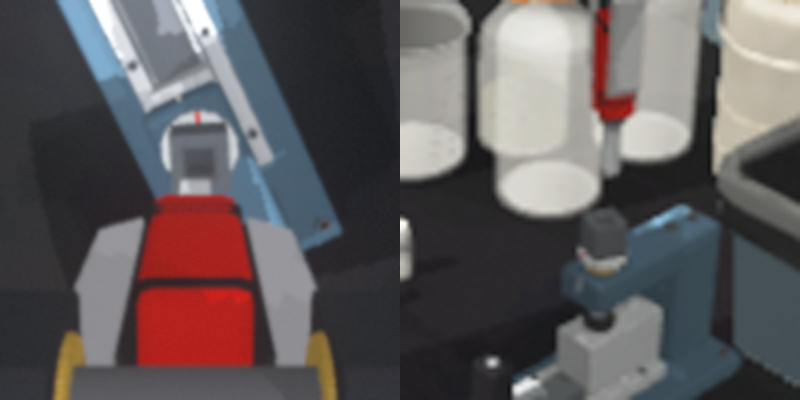

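```bash
python3 - <<'E'
from h import *
A=cv2.imread('pics/w3.png')[170:215,235:285];B=cv2.imread('pics/s3.png')[160:210,260:310]
cv2.imwrite('pics/m4.png',np.hstack([cv2.resize(A,(400,360),interpolation=2),cv2.resize(B,(360,360),interpolation=2)]))
E
```

```text
(no output)
```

View pics/m4.png

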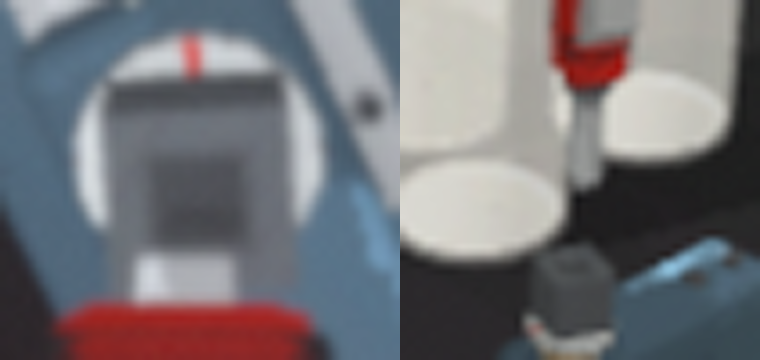

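```bash
python3 - <<'E'
from h import *
d=np.load('pics/w3.npz');r=R.from_rotvec(d['r']);p=d['p']
zt=p[2]-.0853+.011
loc=lambda P:np.round(1e3*r.inv().apply(P-p),1)
# wrist: socket, tip (tool x of tip front edge)
print('sock wrist',loc(px2w('wrist',235+196/8,170+204/8,.16,'w3')),'tip front edge',loc(px2w('wrist',235+185/8,170+250/8,zt,'w3')))
print('scene: tip',loc(px2w('scene',285.4,185.8,zt)),'sock',loc(px2w('scene',284.3,196.5,.16)),)
print(px2w('wrist',235+196/8,170+204/8,.16,'w3'))
for dx in(-3,0,3):
  P=p+r.apply([dx*1e-3,0,0]);P[2]=zt;Q=P.copy();print(dx,'tip',w2px('scene',P),w2px('wrist',P,'w3'));Q[2]=.16;print(w2px('scene',Q),w2px('wrist',Q,'w3'))
E
```

```text
sock wrist [ -1.9   2.5 111. ] tip front edge [ 1.7  1.1 74.3]
scene: tip [-1.4 -6.3 74.3] sock [ -1.8  -1.7 111. ]
[0.57878978 0.03395665 0.16      ]
-3 tip [285.17647783 184.54023247] [257.02209397 206.49889257]
[284.53144545 196.07909438] [257.14039124 196.72677832]
0 tip [284.12690973 184.69536275] [257.02389409 203.20511663]
[283.50056807 196.23982297] [257.14226686 193.81465803]
3 tip [283.07576994 184.85072848] [257.02571018 199.89321015]
[282.46817704 196.40078657] [257.14415533 190.88868181]
```

Request:
step_arm(motion=[{"x": 0,"y": 0.0014,"z": 0.02,"ax": 0,"ay": 0,"az": 0,"hand": 0.9},{"x": 0,"y": 0.0014,"z": 0.03,"ax": 0,"ay": 0,"az": 0,"hand": 0.9},{"x": 0,"y": 0.0014,"z": 0.034,"ax": 0,"ay": 0,"az": 0,"hand": 0.9},{"x": 0,"y": 0.0014,"z": 0.038,"ax": 0,"ay": 0,"az": 0,"hand": 0.9},{"x": 0,"y": 0.0014,"z": 0.041,"ax": 0,"ay": 0,"az": 0,"hand": 0.9},{"x": 0,"y": 0.0014,"z": 0.044,"ax": 0,"ay": 0,"az": 0,"hand": 0.9}])

```text
clock: 5.8
tcp_pos: [0.577, 0.0344, 0.2283]
ee_rot: [0.454, 3.109, 0.0]
ft_force: [-2.2, -1.3, -0.3]
finger_gap: 0.0237
```

```bash
python3 - <<'E'
from h import *
go(.577,.033,.2123,73.4);print(get_obs()['torque'])
E
```

```text
shift mm [-0.5 -1.4 16. ] turn deg [ 0.01  0.   -0.01]
now [0.577  0.0344 0.2283] psi 73.39142045523037 q6 -1.3194410046981266 t 5.8 F [-2.15 -1.33 -0.35] gap 0.023740226205150896
[-0.02626023  0.46102283  0.05596894]
```

Request:
step_arm(motion=[{"x": 0.0004,"y": 0,"z": 0.004,"ax": 0,"ay": 0,"az": 0,"hand": 0.9},{"x": 0.0004,"y": 0,"z": 0.008,"ax": 0,"ay": 0,"az": 0,"hand": 0.9},{"x": 0.0004,"y": 0,"z": 0.011,"ax": 0,"ay": 0,"az": 0,"hand": 0.9},{"x": 0.0004,"y": 0,"z": 0.013,"ax": 0,"ay": 0,"az": 0,"hand": 0.9},{"x": 0.0004,"y": 0,"z": 0.013,"ax": 0,"ay": 0,"az": 0,"hand": 0.9}])

```text
clock: 6.3
tcp_pos: [0.5765, 0.0344, 0.2142]
ee_rot: [-0.454, -3.108, 0.001]
ft_force: [-1.0, -0.7, -1.3]
finger_gap: 0.0235
```

```bash
python3 - <<'E'
from h import *
go(.577,.033,.2123,73.4);print(get_obs()['torque'])
E
```

```text
shift mm [-0.8 -1.2  1.9] turn deg [-0.04 -0.03 -0.01]
now [0.5765 0.0344 0.2142] psi 73.39063185313934 q6 -1.3191730119089966 t 6.3 F [-1.04 -0.67 -1.28] gap 0.02350354061338008
[-0.46340076  0.3298022   0.0393566 ]
```

Request:
step_arm(motion=[{"x": 0,"y": 0,"z": 0,"ax": 0,"ay": 0,"az": 8,"hand": 0.9},{"x": 0,"y": 0,"z": 0,"ax": 0,"ay": 0,"az": 16,"hand": 0.9},{"x": 0,"y": 0,"z": 0,"ax": 0,"ay": 0,"az": 24,"hand": 0.9},{"x": 0,"y": 0,"z": 0,"ax": 0,"ay": 0,"az": 32,"hand": 0.9}])

```text
clock: 6.7
tcp_pos: [0.5765, 0.0346, 0.2138]
ee_rot: [-1.3, -2.858, 0.001]
ft_force: [-1.0, -1.0, -3.0]
finger_gap: 0.0235
```

```bash
python3 - <<'E'
from h import *
go(.577,.033,.2123,73.4);print(get_obs()['torque'])
E
```

```text
shift mm [-1.5 -0.7  1.5] turn deg [ -0.04  -0.07 -32.32]
now [0.5765 0.0346 0.2138] psi 41.07511014310856 q6 -0.755074243721418 t 6.7 F [-1.05 -0.99 -3.03] gap 0.02352036109262899
[-0.31298422  0.3061122   0.06932278]
```

Request:
step_arm(motion=[{"x": 0,"y": 0,"z": 0.0005,"ax": 0,"ay": 0,"az": 8,"hand": 0.9},{"x": 0,"y": 0,"z": 0.0005,"ax": 0,"ay": 0,"az": 16,"hand": 0.9},{"x": 0,"y": 0,"z": 0.0005,"ax": 0,"ay": 0,"az": 20,"hand": 0.9}])

```text
clock: 7.0
tcp_pos: [0.5767, 0.0348, 0.2135]
ee_rot: [-1.775, -2.591, 0.0]
ft_force: [-1.7, 0.3, -3.0]
finger_gap: 0.0237
```

```bash
python3 - <<'E'
from h import *
go(.577,.033,.2123,73.4);print(get_obs()['torque'])
E
```

```text
shift mm [-1.7 -0.4  1.2] turn deg [-1.000e-02 -4.000e-02 -5.222e+01]
now [0.5767 0.0348 0.2135] psi 21.1837985279453 q6 -0.40775319851846836 t 7.0 F [-1.73  0.29 -2.97] gap 0.023744737475304912
[-0.28565209  0.19765134  0.00755977]
```

Request:
step_arm(motion=[{"x": 0,"y": 0,"z": 0.0006,"ax": 0,"ay": 0,"az": 8,"hand": 0.9},{"x": 0,"y": 0,"z": 0.0006,"ax": 0,"ay": 0,"az": 16,"hand": 0.9},{"x": 0,"y": 0,"z": 0.0006,"ax": 0,"ay": 0,"az": 24,"hand": 0.9},{"x": 0,"y": 0,"z": 0.0006,"ax": 0,"ay": 0,"az": 32,"hand": 0.9},{"x": 0,"y": 0,"z": 0.0006,"ax": 0,"ay": 0,"az": 38,"hand": 0.9},{"x": 0,"y": 0,"z": 0.0006,"ax": 0,"ay": 0,"az": 38,"hand": 0.9}])

```text
clock: 7.6
tcp_pos: [0.5772, 0.0347, 0.2129]
ee_rot: [-2.518, -1.878, -0.001]
ft_force: [0.9, -0.6, -3.1]
finger_gap: 0.0236
```

```bash
python3 - <<'E'
from h import *
go(.577,.033,.2123,73.4);print(get_obs()['torque'])
E
```

```text
shift mm [-1.7  0.3  0.6] turn deg [ 3.000e-02 -1.000e-02 -8.998e+01]
now [0.5772 0.0347 0.2129] psi -16.579015469937303 q6 0.251294949615654 t 7.6 F [ 0.87 -0.59 -3.12] gap 0.02356671153886349
[-0.28251559 -0.17020338  0.02563843]
```

Request:
step_arm(motion=[{"x": 0,"y": 0,"z": 0,"ax": 0,"ay": 0,"az": 0,"hand": 0.4},{"x": 0,"y": 0,"z": 0,"ax": 0,"ay": 0,"az": 0,"hand": 0.4},{"x": 0,"y": 0,"z": 0,"ax": 0,"ay": 0,"az": 0,"hand": 0.4},{"x": 0,"y": 0,"z": -0.03,"ax": 0,"ay": 0,"az": 0,"hand": 0.4},{"x": 0,"y": 0,"z": -0.07,"ax": 0,"ay": 0,"az": 0,"hand": 0.4},{"x": 0,"y": 0,"z": -0.07,"ax": 0,"ay": 0,"az": -8,"hand": 0.4},{"x": -0.02,"y": -0.046,"z": -0.07,"ax": 0,"ay": 0,"az": -16,"hand": 0.4},{"x": -0.043,"y": -0.0915,"z": -0.07,"ax": 0,"ay": 0,"az": -24,"hand": 0.4},{"x": -0.043,"y": -0.0915,"z": -0.07,"ax": 0,"ay": 0,"az": -32,"hand": 0.4},{"x": -0.043,"y": -0.0915,"z": -0.07,"ax": 0,"ay": 0,"az": -40,"hand": 0.4},{"x": -0.043,"y": -0.0915,"z": -0.07,"ax": 0,"ay": 0,"az": -48,"hand": 0.4},{"x": -0.043,"y": -0.0915,"z": -0.07,"ax": 0,"ay": 0,"az": -56,"hand": 0.4}])

```text
clock: 8.8
tcp_pos: [0.4767, 0.0197, 0.2844]
ee_rot: [1.333, 2.843, 0.001]
ft_force: [-0.4, -0.4, 0.4]
finger_gap: 0.0561
```

Request:
step_arm(motion=[{"x": 0,"y": 0,"z": 0,"ax": 0,"ay": 0,"az": -8.5,"hand": 0.45},{"x": 0,"y": 0,"z": 0,"ax": 0,"ay": 0,"az": -17,"hand": 0.45},{"x": 0,"y": 0,"z": 0,"ax": 0,"ay": 0,"az": -25.5,"hand": 0.45},{"x": 0,"y": 0,"z": 0,"ax": 0,"ay": 0,"az": -34,"hand": 0.45},{"x": 0,"y": 0,"z": 0,"ax": 0,"ay": 0,"az": -42.5,"hand": 0.45},{"x": 0,"y": 0,"z": 0.02,"ax": 0,"ay": 0,"az": -51,"hand": 0.45},{"x": 0,"y": 0,"z": 0.05,"ax": 0,"ay": 0,"az": -59,"hand": 0.45},{"x": 0,"y": 0,"z": 0.09,"ax": 0,"ay": 0,"az": -59,"hand": 0.45},{"x": 0,"y": 0,"z": 0.12,"ax": 0,"ay": 0,"az": -59,"hand": 0.45},{"x": 0,"y": 0,"z": 0.12,"ax": 0,"ay": 0,"az": -59,"hand": 0.45}])

```text
clock: 9.8
tcp_pos: [0.4737, 0.0199, 0.1591]
ee_rot: [0.23, -3.124, -0.003]
ft_force: [0.1, 0.1, -1.0]
finger_gap: 0.0519
```

```bash
python3 - <<'E'
from h import *
grab('wrist','w5');go(.4769,.0196,.059,98.5)
print(w2px('wrist',[.4769,.0196,.088],'w5'))
grab('top','t5')
A=cv2.imread('pics/w5.png');B=cv2.imread('pics/t5.png')[140:240,250:350]
cv2.imwrite('pics/m5.png',np.hstack([cv2.resize(A[90:330,110:410],(500,400),interpolation=2),cv2.resize(B,(300,400),interpolation=2)]))
E
```

```text
shift mm [ -1.7  -0.5 103.2] turn deg [ 0.07 -0.22 -0.07]
now [0.4755 0.0198 0.1622] psi 98.4302298938776 q6 -1.7957280638943343 t 9.85 F [-0.2   0.07  0.22] gap 0.051868968325001596
[256.40208686 207.98350198]
```

View pics/m5.png

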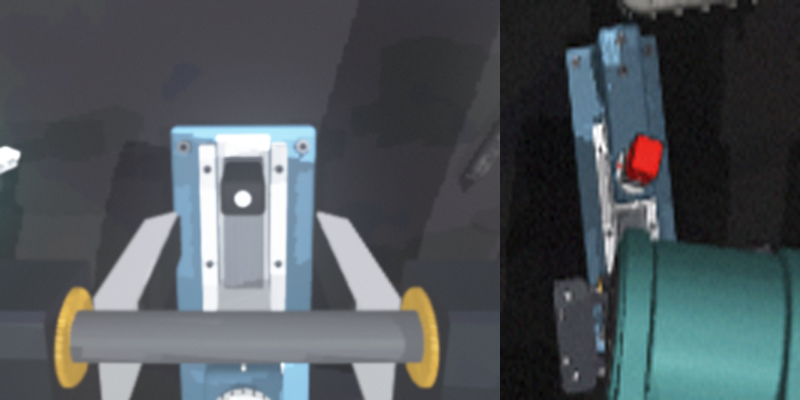

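Request:
step_arm(motion=[{"x": -0.001,"y": -0.0005,"z": 0.04,"ax": 0,"ay": 0,"az": 0,"hand": 0.45},{"x": -0.001,"y": -0.0005,"z": 0.08,"ax": 0,"ay": 0,"az": 0,"hand": 0.45},{"x": -0.001,"y": -0.0005,"z": 0.102,"ax": 0,"ay": 0,"az": 0,"hand": 0.45},{"x": -0.001,"y": -0.0005,"z": 0.102,"ax": 0,"ay": 0,"az": 0,"hand": 0.6},{"x": -0.001,"y": -0.0005,"z": 0.102,"ax": 0,"ay": 0,"az": 0,"hand": 0.9},{"x": -0.001,"y": -0.0005,"z": 0.102,"ax": 0,"ay": 0,"az": 0,"hand": 0.9},{"x": -0.001,"y": -0.0005,"z": 0.102,"ax": 0,"ay": 0,"az": 0,"hand": 0.9},{"x": -0.001,"y": -0.0005,"z": 0.102,"ax": 0,"ay": 0,"az": 0,"hand": 0.9},{"x": -0.001,"y": -0.0005,"z": 0.102,"ax": 0,"ay": 0,"az": 0,"hand": 0.9},{"x": -0.001,"y": -0.0005,"z": 0.102,"ax": 0,"ay": 0,"az": 0,"hand": 0.9}], grip_force=30)

```text
clock: 10.9
tcp_pos: [0.4798, 0.0191, 0.0643]
ee_rot: [-0.23, 3.128, -0.001]
ft_force: [0.1, -0.4, 5.8]
finger_gap: 0.0241
```

```bash
cat >> h.py <<'E'
def st():
    o=get_obs(); r=R.from_rotvec(o['ee_rot']); print('tool F',np.round(r.inv().apply(o['ft_force']),2),'p',np.round(o['tcp_pos'],4),'psi %.2f'%psi_now(),'q6 %.2f t %.2f gap %.4f'%(o['q'][5],o['clock'],o['finger_gap']))
E
python3 -c "
from h import *
st()"
```

```text
tool F [-0.04 -0.38 -5.76] p [0.4798 0.0191 0.0643] psi 98.41 q6 -1.80 t 10.90 gap 0.0241
```

Request:
step_arm(motion=[{"x": 0,"y": 0,"z": -0.001,"ax": 0,"ay": 0,"az": 0,"hand": 0.9},{"x": 0,"y": 0,"z": -0.001,"ax": 0,"ay": 0,"az": 0,"hand": 0.9}])

```text
clock: 11.1
tcp_pos: [0.4796, 0.0192, 0.0643]
ee_rot: [-0.23, 3.128, -0.001]
ft_force: [1.8, -0.2, 5.9]
finger_gap: 0.0241
```

```bash
python3 -c "
from h import *
st()"
```

```text
tool F [-1.77 -0.44 -5.87] p [0.4796 0.0192 0.0643] psi 98.39 q6 -1.80 t 11.10 gap 0.0241
```

Request:
step_arm(motion=[{"x": 0,"y": 0,"z": -0.002,"ax": 0,"ay": 0,"az": 0,"hand": 0.9},{"x": 0,"y": 0,"z": -0.003,"ax": 0,"ay": 0,"az": 0,"hand": 0.9},{"x": 0,"y": 0,"z": -0.003,"ax": 0,"ay": 0,"az": 0,"hand": 0.9}])

```text
clock: 11.4
tcp_pos: [0.4773, 0.0193, 0.0649]
ee_rot: [0.23, -3.132, -0.0]
ft_force: [0.7, -0.4, -1.5]
finger_gap: 0.0241
```

```bash
python3 -c "
from h import *
st()"
```

```text
tool F [-0.68 -0.5   1.53] p [0.4773 0.0193 0.0649] psi 98.40 q6 -1.80 t 11.40 gap 0.0241
```

Request:
step_arm(motion=[{"x": 0.002,"y": 0,"z": 0,"ax": 0,"ay": 0,"az": 0,"hand": 0.9},{"x": 0.004,"y": 0,"z": 0,"ax": 0,"ay": 0,"az": 0,"hand": 0.9},{"x": 0.006,"y": 0,"z": 0,"ax": 0,"ay": 0,"az": 0,"hand": 0.9},{"x": 0.008,"y": 0,"z": 0,"ax": 0,"ay": 0,"az": 0,"hand": 0.9}])

```text
clock: 11.8
tcp_pos: [0.4692, 0.0181, 0.0652]
ee_rot: [0.23, -3.132, -0.0]
ft_force: [2.1, -0.2, -2.6]
finger_gap: 0.024
```

```bash
python3 -c "
from h import *
st()"
```

```text
tool F [-2.02 -0.53  2.55] p [0.4692 0.0181 0.0652] psi 98.40 q6 -1.80 t 11.80 gap 0.0240
```

Request:
step_arm(motion=[{"x": 0.002,"y": 0,"z": 0,"ax": 0,"ay": 0,"az": 0,"hand": 0.9},{"x": 0.004,"y": 0,"z": 0,"ax": 0,"ay": 0,"az": 0,"hand": 0.9}])

```text
clock: 12.0
tcp_pos: [0.4653, 0.0175, 0.0653]
ee_rot: [0.23, -3.132, -0.0]
ft_force: [1.1, 0.1, -3.5]
finger_gap: 0.0237
```

```bash
python3 -c "
from h import *
st()"
```

```text
tool F [-1.08 -0.1   3.47] p [0.4653 0.0175 0.0653] psi 98.40 q6 -1.80 t 12.00 gap 0.0237
```

Request:
step_arm(motion=[{"x": 0,"y": 0,"z": 0,"ax": 0,"ay": 0,"az": 0,"hand": 0.9},{"x": 0,"y": 0,"z": 0,"ax": 0,"ay": 0,"az": 0,"hand": 0.9},{"x": 0,"y": 0,"z": 0,"ax": 0,"ay": 0,"az": 0,"hand": 0.9}])

```text
clock: 12.3
tcp_pos: [0.4651, 0.0174, 0.0654]
ee_rot: [0.23, -3.131, -0.0]
ft_force: [-1.4, 0.2, -1.9]
finger_gap: 0.0236
```

```bash
python3 -c "
from h import *
st()"
```

```text
tool F [1.36 0.35 1.94] p [0.4651 0.0174 0.0654] psi 98.40 q6 -1.80 t 12.30 gap 0.0236
```

Request:
step_arm(motion=[{"x": -0.004,"y": 0,"z": 0.001,"ax": 0,"ay": 0,"az": 0,"hand": 0.9},{"x": -0.008,"y": 0,"z": 0.001,"ax": 0,"ay": 0,"az": 0,"hand": 0.9},{"x": -0.012,"y": 0,"z": 0.001,"ax": 0,"ay": 0,"az": 0,"hand": 0.9},{"x": -0.012,"y": 0,"z": 0.001,"ax": 0,"ay": 0,"az": 0,"hand": 0.9},{"x": -0.012,"y": 0,"z": 0.001,"ax": 0,"ay": 0,"az": 0,"hand": 0.4},{"x": -0.012,"y": 0,"z": 0.001,"ax": 0,"ay": 0,"az": 0,"hand": 0.4},{"x": -0.012,"y": 0,"z": -0.03,"ax": 0,"ay": 0,"az": 0,"hand": 0.4},{"x": -0.012,"y": 0,"z": -0.08,"ax": 0,"ay": 0,"az": 0,"hand": 0.4},{"x": -0.012,"y": 0,"z": -0.13,"ax": 0,"ay": 0,"az": 0,"hand": 0.4},{"x": -0.012,"y": 0,"z": -0.18,"ax": 0,"ay": 0,"az": 0,"hand": 0.4},{"x": -0.012,"y": 0,"z": -0.222,"ax": 0,"ay": 0,"az": 0,"hand": 0.4},{"x": -0.03,"y": 0,"z": -0.222,"ax": 0,"ay": 0,"az": 6,"hand": 0.4}])

```text
clock: 13.5
tcp_pos: [0.4979, 0.0216, 0.2973]
ee_rot: [-0.061, 3.124, -0.002]
ft_force: [0.5, 0.2, 0.0]
finger_gap: 0.0561
```

```bash
python3 -c "
from h import *
st();go(.5768,.0346,.285,73.4)"
```

```text
tool F [-0.48  0.18 -0.04] p [0.4979 0.0216 0.2973] psi 92.23 q6 -1.68 t 13.50 gap 0.0561
shift mm [-79.2   9.9  13.6] turn deg [ 0.05  0.98 18.83]
now [0.4979 0.0216 0.2973] psi 92.22989776278489 q6 -1.6801078151237194 t 13.5 F [0.47 0.2  0.05] gap 0.056126724775409496
```

Request:
step_arm(motion=[{"x": -0.04,"y": 0.005,"z": 0,"ax": 0,"ay": 0,"az": 8,"hand": 0.4},{"x": -0.079,"y": 0.01,"z": 0,"ax": 0,"ay": 0,"az": 16,"hand": 0.4},{"x": -0.079,"y": 0.01,"z": 0,"ax": 0,"ay": 0,"az": 18.8,"hand": 0.4},{"x": -0.079,"y": 0.01,"z": 0,"ax": 0,"ay": 0,"az": 18.8,"hand": 0.4}])

```text
clock: 13.9
tcp_pos: [0.5751, 0.0353, 0.2864]
ee_rot: [-0.447, -3.108, 0.0]
ft_force: [-0.2, 0.2, 0.2]
finger_gap: 0.0566
```

```bash
python3 -c "
from h import *
go(.5768,.0346,.213,73.4)"
```

```text
shift mm [-2.  -0.2 73.4] turn deg [-0.02 -0.1   0.23]
now [0.5751 0.0353 0.2864] psi 73.62782871766207 q6 -1.322161368634102 t 13.9 F [-0.2   0.16  0.18] gap 0.05659069236443682
```

Request:
step_arm(motion=[{"x": -0.001,"y": 0,"z": 0.04,"ax": 0,"ay": 0,"az": 0.2,"hand": 0.4},{"x": -0.001,"y": 0,"z": 0.073,"ax": 0,"ay": 0,"az": 0.2,"hand": 0.4},{"x": -0.001,"y": 0,"z": 0.073,"ax": 0,"ay": 0,"az": 0.2,"hand": 0.6},{"x": -0.001,"y": 0,"z": 0.073,"ax": 0,"ay": 0,"az": 0.2,"hand": 0.9},{"x": -0.001,"y": 0,"z": 0.073,"ax": 0,"ay": 0,"az": 0.2,"hand": 0.9},{"x": -0.001,"y": 0,"z": 0.073,"ax": 0,"ay": 0,"az": 0.2,"hand": 0.9},{"x": -0.001,"y": 0,"z": 0.073,"ax": 0,"ay": 0,"az": 0.2,"hand": 0.9},{"x": -0.001,"y": 0,"z": 0.073,"ax": 0,"ay": 0,"az": 0.2,"hand": 0.9}])

```text
clock: 14.7
tcp_pos: [0.5759, 0.0344, 0.2171]
ee_rot: [0.453, 3.105, -0.001]
ft_force: [-0.7, -1.3, 5.9]
finger_gap: 0.0237
```

```bash
python3 -c "
from h import *
st();print(get_obs()['torque'])"
```

```text
tool F [ 0.28 -1.46 -5.95] p [0.5759 0.0344 0.2171] psi 73.39 q6 -1.32 t 14.70 gap 0.0237
[-0.34182902  0.2489373   0.01174293]
```

Request:
step_arm(motion=[{"x": 0,"y": 0,"z": -0.002,"ax": 0,"ay": 0,"az": 0,"hand": 0.9},{"x": 0,"y": 0,"z": -0.002,"ax": 0,"ay": 0,"az": 8,"hand": 0.9},{"x": 0,"y": 0,"z": -0.002,"ax": 0,"ay": 0,"az": 16,"hand": 0.9},{"x": 0,"y": 0,"z": -0.002,"ax": 0,"ay": 0,"az": 24,"hand": 0.9},{"x": 0,"y": 0,"z": -0.002,"ax": 0,"ay": 0,"az": 32,"hand": 0.9},{"x": 0,"y": 0,"z": -0.002,"ax": 0,"ay": 0,"az": 40,"hand": 0.9},{"x": 0,"y": 0,"z": -0.002,"ax": 0,"ay": 0,"az": 45,"hand": 0.9},{"x": 0,"y": 0,"z": -0.002,"ax": 0,"ay": 0,"az": 45,"hand": 0.9}])

```text
clock: 15.5
tcp_pos: [0.5761, 0.0348, 0.2168]
ee_rot: [1.607, 2.697, 0.002]
ft_force: [2.0, -0.7, -0.1]
finger_gap: 0.024
```

```bash
python3 -c "
from h import *
st();print(get_obs()['torque'])"
```

```text
tool F [-1.53  1.43  0.15] p [0.5761 0.0348 0.2168] psi 28.41 q6 -0.53 t 15.50 gap 0.0240
[-2.06103046e-01 -6.72511780e-01 -7.27989663e-05]
```

Request:
step_arm(motion=[{"x": 0,"y": 0,"z": 0,"ax": 0,"ay": 0,"az": 0,"hand": 0.4},{"x": 0,"y": 0,"z": 0,"ax": 0,"ay": 0,"az": 0,"hand": 0.4},{"x": 0,"y": 0,"z": 0,"ax": 0,"ay": 0,"az": 0,"hand": 0.4},{"x": 0,"y": 0,"z": -0.03,"ax": 0,"ay": 0,"az": 0,"hand": 0.4},{"x": 0,"y": 0,"z": -0.07,"ax": 0,"ay": 0,"az": 0,"hand": 0.4},{"x": 0,"y": 0,"z": -0.07,"ax": 0,"ay": 0,"az": -8,"hand": 0.4},{"x": 0.015,"y": -0.046,"z": -0.07,"ax": 0,"ay": 0,"az": -16,"hand": 0.4},{"x": 0.0334,"y": -0.0943,"z": -0.07,"ax": 0,"ay": 0,"az": -24,"hand": 0.4},{"x": 0.0334,"y": -0.0943,"z": -0.07,"ax": 0,"ay": 0,"az": -32,"hand": 0.4},{"x": 0.0334,"y": -0.0943,"z": -0.07,"ax": 0,"ay": 0,"az": -40,"hand": 0.4},{"x": 0.0334,"y": -0.0943,"z": -0.05,"ax": 0,"ay": 0,"az": -48,"hand": 0.4},{"x": 0.0334,"y": -0.0943,"z": -0.03,"ax": 0,"ay": 0,"az": -56,"hand": 0.4}])

```text
clock: 16.7
tcp_pos: [0.4763, 0.0195, 0.247]
ee_rot: [0.143, 3.136, 0.0]
ft_force: [0.5, -0.6, 0.6]
finger_gap: 0.0565
```

```bash
python3 -c "
from h import *
go(.4773,.0193,.0655,98.4)"
```

```text
shift mm [ -0.7  -0.2 181.5] turn deg [ 1.000e-02  1.100e-01 -1.363e+01]
now [0.4763 0.0195 0.247 ] psi 84.768395614823 q6 -1.5577159630631323 t 16.7 F [ 0.51 -0.65  0.61] gap 0.056496545620035504
```

Request:
step_arm(motion=[{"x": -0.0005,"y": 0,"z": 0.04,"ax": 0,"ay": 0,"az": -7,"hand": 0.4},{"x": -0.0005,"y": 0,"z": 0.08,"ax": 0,"ay": 0,"az": -13.6,"hand": 0.4},{"x": -0.0005,"y": 0,"z": 0.12,"ax": 0,"ay": 0,"az": -13.6,"hand": 0.4},{"x": -0.0005,"y": 0,"z": 0.16,"ax": 0,"ay": 0,"az": -13.6,"hand": 0.4},{"x": -0.0005,"y": 0,"z": 0.179,"ax": 0,"ay": 0,"az": -13.6,"hand": 0.4},{"x": -0.0005,"y": 0,"z": 0.179,"ax": 0,"ay": 0,"az": -13.6,"hand": 0.4}])

```text
clock: 17.3
tcp_pos: [0.4735, 0.0197, 0.0638]
ee_rot: [0.219, -3.125, -0.002]
ft_force: [-0.1, 0.7, 0.2]
finger_gap: 0.0564
```

```bash
python3 -c "
from h import *
st()"
```

```text
tool F [ 0.03  0.74 -0.18] p [0.4735 0.0197 0.0638] psi 98.03 q6 -1.79 t 17.30 gap 0.0564
```

Request:
step_arm(motion=[{"x": 0,"y": 0,"z": 0,"ax": 0,"ay": 0,"az": 0,"hand": 0.7},{"x": 0,"y": 0,"z": 0,"ax": 0,"ay": 0,"az": 0,"hand": 0.9},{"x": 0,"y": 0,"z": 0,"ax": 0,"ay": 0,"az": 0,"hand": 0.9},{"x": 0,"y": 0,"z": 0,"ax": 0,"ay": 0,"az": 0,"hand": 0.9},{"x": 0,"y": 0,"z": 0,"ax": 0,"ay": 0,"az": 0,"hand": 0.9},{"x": 0,"y": 0,"z": 0,"ax": 0,"ay": 0,"az": 0,"hand": 0.9}])

```text
clock: 17.9
tcp_pos: [0.4776, 0.0193, 0.0688]
ee_rot: [-0.22, 3.132, -0.001]
ft_force: [-0.6, -0.3, 3.9]
finger_gap: 0.0237
```

```bash
python3 -c "
from h import *
st()"
```

```text
tool F [ 0.63 -0.22 -3.93] p [0.4776 0.0193 0.0688] psi 98.02 q6 -1.79 t 17.90 gap 0.0237
```

Request:
step_arm(motion=[{"x": 0,"y": 0,"z": -0.0022,"ax": 0,"ay": 0,"az": 0,"hand": 0.9},{"x": 0,"y": 0,"z": -0.0022,"ax": 0,"ay": 0,"az": 0,"hand": 0.9},{"x": 0,"y": 0,"z": -0.0022,"ax": 0,"ay": 0,"az": 0,"hand": 0.9}])

```text
clock: 18.2
tcp_pos: [0.477, 0.0196, 0.0692]
ee_rot: [-0.219, 3.134, 0.001]
ft_force: [3.8, 1.0, -5.2]
finger_gap: 0.0237
```

```bash
cat >> h.py <<'E'
def av(n=5):
    L=[]
    for _ in range(n):
        o=get_obs(); r=R.from_rotvec(o['ee_rot']); L.append(r.inv().apply(o['ft_force'])); imaging.grab_frame('wrist')
    print('avg toolF',np.round(np.mean(L,0),2),'sd',np.round(np.std(L,0),2)); st()
E
python3 -c "
from h import *
av(4)"
```

```text
avg toolF [-4.42  0.22  5.42] sd [0.33 0.25 0.39]
tool F [-4.54  0.97  6.59] p [0.4769 0.0195 0.0694] psi 98.00 q6 -1.79 t 18.40 gap 0.0239
```

Request:
step_arm(motion=[{"x": 0.002,"y": 0,"z": 0,"ax": 0,"ay": 0,"az": 0,"hand": 0.9},{"x": 0.004,"y": 0,"z": 0,"ax": 0,"ay": 0,"az": 0,"hand": 0.9},{"x": 0.006,"y": 0,"z": 0,"ax": 0,"ay": 0,"az": 0,"hand": 0.9},{"x": 0.008,"y": 0,"z": 0,"ax": 0,"ay": 0,"az": 0,"hand": 0.9}])

```text
clock: 18.8
tcp_pos: [0.4691, 0.0183, 0.0695]
ee_rot: [-0.219, 3.133, 0.0]
ft_force: [5.6, 1.0, -7.1]
finger_gap: 0.0237
```

```bash
python3 -c "
from h import *
st()"
```

```text
tool F [-5.65  0.23  7.13] p [0.4691 0.0183 0.0695] psi 97.99 q6 -1.79 t 18.80 gap 0.0237
```

Request:
step_arm(motion=[{"x": 0.002,"y": 0,"z": 0,"ax": 0,"ay": 0,"az": 0,"hand": 0.9},{"x": 0.004,"y": 0,"z": 0,"ax": 0,"ay": 0,"az": 0,"hand": 0.9}])

```text
clock: 19.0
tcp_pos: [0.4651, 0.0178, 0.0695]
ee_rot: [-0.219, 3.133, 0.0]
ft_force: [5.4, 0.9, -7.2]
finger_gap: 0.0239
```

```bash
python3 -c "
from h import *
st();av(5)"
```

```text
tool F [-5.44  0.14  7.21] p [0.4651 0.0178 0.0695] psi 97.99 q6 -1.79 t 19.00 gap 0.0239
avg toolF [-4.15  0.23  6.57] sd [0.84 0.21 0.39]
tool F [-3.97 -0.22  6.1 ] p [0.4646 0.0177 0.0696] psi 98.00 q6 -1.79 t 19.25 gap 0.0237
```

Request:
step_arm(motion=[{"x": 0,"y": 0,"z": 0.0016,"ax": 0,"ay": 0,"az": 0,"hand": 0.9},{"x": 0,"y": 0,"z": 0.0016,"ax": 0,"ay": 0,"az": 0,"hand": 0.9}])

```text
clock: 19.45
tcp_pos: [0.4643, 0.0176, 0.0688]
ee_rot: [0.219, -3.133, 0.0]
ft_force: [-1.3, -0.2, 0.4]
finger_gap: 0.0238
```

```bash
python3 -c "
from h import *
av(3)"
```

```text
avg toolF [ 2.07  0.16 -1.16] sd [0.58 0.46 0.57]
tool F [ 2.73  0.02 -3.03] p [0.4643 0.0177 0.0688] psi 98.01 q6 -1.79 t 19.60 gap 0.0235
```

Request:
step_arm(motion=[{"x": 0.002,"y": 0,"z": 0,"ax": 0,"ay": 0,"az": 0,"hand": 0.9},{"x": 0.004,"y": 0,"z": 0,"ax": 0,"ay": 0,"az": 0,"hand": 0.9},{"x": 0.006,"y": 0,"z": 0,"ax": 0,"ay": 0,"az": 0,"hand": 0.9}])

```text
clock: 19.9
tcp_pos: [0.4611, 0.017, 0.0688]
ee_rot: [-0.219, 3.128, 0.0]
ft_force: [6.3, 0.6, -2.2]
finger_gap: 0.0239
```

```bash
python3 -c "
from h import *
st()"
```

```text
tool F [-6.29 -0.29  2.27] p [0.4611 0.017  0.0688] psi 98.00 q6 -1.80 t 19.90 gap 0.0239
```

Request:
step_arm(motion=[{"x": 0.002,"y": 0,"z": 0,"ax": 0,"ay": 0,"az": 0,"hand": 0.9}])

```text
clock: 20.0
tcp_pos: [0.4592, 0.0167, 0.0688]
ee_rot: [-0.219, 3.128, 0.0]
ft_force: [8.2, 1.8, -1.4]
finger_gap: 0.0236
```

```bash
python3 -c "
from h import *
st();av(6)"
```

```text
tool F [-8.37  0.6   1.43] p [0.4592 0.0167 0.0688] psi 97.99 q6 -1.80 t 20.00 gap 0.0236
avg toolF [-5.14 -0.08  1.69] sd [1.66 0.36 0.94]
tool F [-5.26  0.16  1.49] p [0.4585 0.0166 0.0688] psi 98.00 q6 -1.80 t 20.30 gap 0.0240
```

Request:
step_arm(motion=[{"x": -0.002,"y": 0,"z": 0,"ax": 0,"ay": 0,"az": 0,"hand": 0.9},{"x": -0.004,"y": 0,"z": 0,"ax": 0,"ay": 0,"az": 0,"hand": 0.9},{"x": -0.006,"y": 0,"z": 0,"ax": 0,"ay": 0,"az": 0,"hand": 0.9},{"x": -0.008,"y": 0,"z": 0,"ax": 0,"ay": 0,"az": 0,"hand": 0.9}])

```text
clock: 20.7
tcp_pos: [0.4598, 0.017, 0.0686]
ee_rot: [0.219, -3.121, 0.002]
ft_force: [-15.2, -2.0, 14.4]
finger_gap: 0.0237
```

```bash
python3 -c "
from h import *
st()"
```

```text
tool F [ 15.48   0.09 -14.22] p [0.4598 0.017  0.0686] psi 98.02 q6 -1.79 t 20.70 gap 0.0237
```

Request:
step_arm(motion=[{"x": -0.002,"y": 0,"z": 0,"ax": 0,"ay": 0,"az": 0,"hand": 0.9},{"x": -0.004,"y": 0,"z": 0,"ax": 0,"ay": 0,"az": 0,"hand": 0.9},{"x": -0.006,"y": 0,"z": 0,"ax": 0,"ay": 0,"az": 0,"hand": 0.9}])

```text
clock: 21.0
tcp_pos: [0.4653, 0.0178, 0.0686]
ee_rot: [0.218, -3.12, 0.002]
ft_force: [-14.7, -1.6, 14.6]
finger_gap: 0.0236
```

```bash
python3 -c "
from h import *
st()"
```

```text
tool F [ 14.98   0.51 -14.4 ] p [0.4653 0.0178 0.0686] psi 98.01 q6 -1.79 t 21.00 gap 0.0236
```

Request:
step_arm(motion=[{"x": -0.002,"y": 0,"z": 0,"ax": 0,"ay": 0,"az": 0,"hand": 0.9},{"x": -0.004,"y": 0,"z": 0,"ax": 0,"ay": 0,"az": 0,"hand": 0.9}])

```text
clock: 21.2
tcp_pos: [0.4692, 0.0183, 0.0687]
ee_rot: [0.218, -3.12, 0.002]
ft_force: [-15.2, -2.5, 13.8]
finger_gap: 0.0236
```

```bash
python3 -c "
from h import *
av(5)"
```

```text
avg toolF [ 13.75   0.16 -12.4 ] sd [0.93 0.83 0.77]
tool F [ 14.33   0.53 -13.37] p [0.4698 0.0184 0.0686] psi 98.01 q6 -1.79 t 21.45 gap 0.0238
```

Request:
step_arm(motion=[{"x": 0.002,"y": 0,"z": 0.0003,"ax": 0,"ay": 0,"az": 0,"hand": 0.9},{"x": 0.004,"y": 0,"z": 0.0003,"ax": 0,"ay": 0,"az": 0,"hand": 0.9},{"x": 0.006,"y": 0,"z": 0.0003,"ax": 0,"ay": 0,"az": 0,"hand": 0.9},{"x": 0.008,"y": 0,"z": 0.0003,"ax": 0,"ay": 0,"az": 0,"hand": 0.9},{"x": 0.01,"y": 0,"z": 0.0003,"ax": 0,"ay": 0,"az": 0,"hand": 0.9}])

```text
clock: 21.95
tcp_pos: [0.4674, 0.0179, 0.0687]
ee_rot: [-0.219, 3.128, 0.0]
ft_force: [7.4, 1.5, -1.9]
finger_gap: 0.0241
```

```bash
python3 -c "
from h import *
st()"
```

```text
tool F [-7.49  0.51  1.94] p [0.4674 0.0179 0.0687] psi 98.00 q6 -1.79 t 21.95 gap 0.0241
```

Request:
step_arm(motion=[{"x": 0.002,"y": 0,"z": 0,"ax": 0,"ay": 0,"az": 0,"hand": 0.9}])

```text
clock: 22.05
tcp_pos: [0.4655, 0.0176, 0.0686]
ee_rot: [-0.219, 3.128, 0.0]
ft_force: [7.5, 0.9, -1.9]
finger_gap: 0.024
```

```bash
python3 -c "
from h import *
st()"
```

```text
tool F [-7.51 -0.14  1.98] p [0.4655 0.0176 0.0686] psi 98.00 q6 -1.80 t 22.05 gap 0.0240
```

Request:
step_arm(motion=[{"x": 0.002,"y": 0,"z": 0,"ax": 0,"ay": 0,"az": 0,"hand": 0.9}])

```text
clock: 22.15
tcp_pos: [0.4635, 0.0173, 0.0686]
ee_rot: [-0.219, 3.128, 0.0]
ft_force: [6.6, -0.1, -2.7]
finger_gap: 0.0239
```

```bash
python3 -c "
from h import *
st()"
```

```text
tool F [-6.48 -0.98  2.76] p [0.4635 0.0173 0.0686] psi 98.00 q6 -1.80 t 22.15 gap 0.0239
```

Request:
step_arm(motion=[{"x": 0.002,"y": 0,"z": 0,"ax": 0,"ay": 0,"az": 0,"hand": 0.9}])

```text
clock: 22.25
tcp_pos: [0.4615, 0.017, 0.0687]
ee_rot: [-0.219, 3.128, 0.0]
ft_force: [5.4, 0.5, -2.8]
finger_gap: 0.0239
```

```bash
python3 -c "
from h import *
st()
for i in range(3): av(3)"
```

```text
tool F [-5.41 -0.27  2.81] p [0.4615 0.017  0.0687] psi 98.00 q6 -1.80 t 22.25 gap 0.0239
avg toolF [-6.48  0.06  0.45] sd [0.75 0.48 1.78]
tool F [-6.57  1.29 -0.14] p [0.4611 0.017  0.0686] psi 97.99 q6 -1.80 t 22.40 gap 0.0243
avg toolF [-5.97  0.74 -0.41] sd [0.48 0.5  0.2 ]
tool F [-5.81 -0.16 -0.92] p [0.4611 0.017  0.0687] psi 98.00 q6 -1.80 t 22.55 gap 0.0236
avg toolF [-5.69  0.02 -0.44] sd [0.31 0.13 0.37]
tool F [-5.6  -0.24  0.25] p [0.4611 0.017  0.0687] psi 97.99 q6 -1.80 t 22.70 gap 0.0240
```

Request:
step_arm(motion=[{"x": -0.0005,"y": 0,"z": 0,"ax": 0,"ay": 0,"az": 0,"hand": 0.4},{"x": -0.0005,"y": 0,"z": 0,"ax": 0,"ay": 0,"az": 0,"hand": 0.4},{"x": -0.0005,"y": 0,"z": 0,"ax": 0,"ay": 0,"az": 0,"hand": 0.4},{"x": 0,"y": 0,"z": -0.03,"ax": 0,"ay": 0,"az": 0,"hand": 0.4},{"x": 0,"y": 0,"z": -0.08,"ax": 0,"ay": 0,"az": 0,"hand": 0.4},{"x": 0,"y": 0,"z": -0.13,"ax": 0,"ay": 0,"az": 0,"hand": 0.4},{"x": 0,"y": 0,"z": -0.18,"ax": 0,"ay": 0,"az": 0,"hand": 0.4},{"x": 0,"y": 0,"z": -0.222,"ax": 0,"ay": 0,"az": -5,"hand": 0.4},{"x": -0.04,"y": 0,"z": -0.222,"ax": 0,"ay": 0,"az": -12,"hand": 0.4},{"x": -0.08,"y": 0,"z": -0.222,"ax": 0,"ay": 0,"az": -20,"hand": 0.4},{"x": -0.115,"y": 0,"z": -0.222,"ax": 0,"ay": 0,"az": -20,"hand": 0.4},{"x": -0.115,"y": 0,"z": -0.222,"ax": 0,"ay": 0,"az": -20,"hand": 0.4}])

```text
clock: 23.9
tcp_pos: [0.5751, 0.0331, 0.2861]
ee_rot: [0.759, -3.043, -0.003]
ft_force: [0.5, 0.4, -0.1]
finger_gap: 0.0566
```

```bash
python3 - <<'E'
from h import *
grab('wrist','w6');go(.5765,.0347,.213,118.4)
A=cv2.imread('pics/w6.png')[90:330,110:410]
grab('scene','s6');B=cv2.imread('pics/s6.png')[160:270,200:330]
cv2.imwrite('pics/m6.png',np.hstack([cv2.resize(A,(400,320)),cv2.resize(B,(378,320),interpolation=2)]))
E
```

```text
shift mm [-3.9 -0.1 74.1] turn deg [ 0.15 -0.27 -0.39]
now [0.5734 0.0329 0.2871] psi 118.00862534639171 q6 -2.1009416664099168 t 23.95 F [-0.58  0.67 -0.51] gap 0.05606886576230982
```

View pics/m6.png

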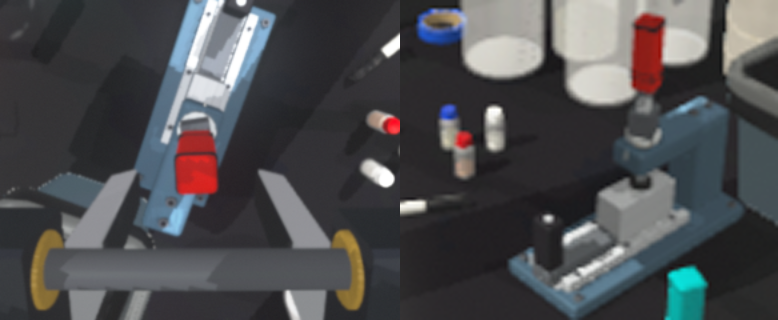

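Request:
step_arm(motion=[{"x": -0.002,"y": 0,"z": 0.02,"ax": 0,"ay": 0,"az": -4,"hand": 0.4},{"x": -0.002,"y": 0,"z": 0.045,"ax": 0,"ay": 0,"az": -4,"hand": 0.4},{"x": -0.002,"y": 0,"z": 0.065,"ax": 0,"ay": 0,"az": -4,"hand": 0.4},{"x": -0.002,"y": 0,"z": 0.073,"ax": 0,"ay": 0,"az": -4,"hand": 0.4},{"x": -0.002,"y": 0,"z": 0.073,"ax": 0,"ay": 0,"az": -4,"hand": 0.4},{"x": -0.002,"y": 0,"z": 0.073,"ax": 0,"ay": 0,"az": -4,"hand": 0.4}])

```text
clock: 24.6
tcp_pos: [0.5745, 0.0337, 0.2185]
ee_rot: [-0.865, 3.018, -0.001]
ft_force: [-0.3, 0.3, 0.3]
finger_gap: 0.0567
```

```bash
python3 -c "
from h import *
go(.5765,.0347,.213,122)"
```

```text
shift mm [-2.2 -0.2  5.5] turn deg [-0.07  0.1  -0.01]
now [0.5745 0.0337 0.2185] psi 121.98884634836769 q6 -2.169037706678828 t 24.6 F [-0.31  0.29  0.34] gap 0.05674786642855616
```

Request:
step_arm(motion=[{"x": -0.002,"y": 0,"z": 0.003,"ax": 0,"ay": 0,"az": 0,"hand": 0.4},{"x": -0.002,"y": 0,"z": 0.003,"ax": 0,"ay": 0,"az": 0,"hand": 0.7},{"x": -0.002,"y": 0,"z": 0.003,"ax": 0,"ay": 0,"az": 0,"hand": 0.9},{"x": -0.002,"y": 0,"z": 0.003,"ax": 0,"ay": 0,"az": 0,"hand": 0.9},{"x": -0.002,"y": 0,"z": 0.003,"ax": 0,"ay": 0,"az": 0,"hand": 0.9},{"x": -0.002,"y": 0,"z": 0.003,"ax": 0,"ay": 0,"az": 0,"hand": 0.9},{"x": -0.002,"y": 0,"z": 0.003,"ax": 0,"ay": 0,"az": 0,"hand": 0.9}])

```text
clock: 25.3
tcp_pos: [0.5767, 0.0343, 0.214]
ee_rot: [-0.865, 3.019, -0.002]
ft_force: [1.1, -1.8, -0.5]
finger_gap: 0.0233
```

```bash
python3 -c "
from h import *
st();print(get_obs()['torque'])"
```

```text
tool F [-0.01 -2.09  0.45] p [0.5767 0.0343 0.214 ] psi 121.98 q6 -2.17 t 25.30 gap 0.0233
[-0.29046841 -0.26612066  0.04706178]
```

Request:
step_arm(motion=[{"x": 0,"y": 0,"z": -0.015,"ax": 0,"ay": 0,"az": 0,"hand": 0.9},{"x": 0,"y": 0,"z": -0.04,"ax": 0,"ay": 0,"az": 0,"hand": 0.9},{"x": 0,"y": 0,"z": -0.07,"ax": 0,"ay": 0,"az": 0,"hand": 0.9},{"x": 0,"y": 0,"z": -0.07,"ax": 0,"ay": 0,"az": 0,"hand": 0.9},{"x": 0.03,"y": -0.032,"z": -0.07,"ax": 0,"ay": 0,"az": 8,"hand": 0.9},{"x": 0.06,"y": -0.064,"z": -0.07,"ax": 0,"ay": 0,"az": 16,"hand": 0.9},{"x": 0.09,"y": -0.096,"z": -0.07,"ax": 0,"ay": 0,"az": 24,"hand": 0.9},{"x": 0.12,"y": -0.128,"z": -0.07,"ax": 0,"ay": 0,"az": 32,"hand": 0.9},{"x": 0.15,"y": -0.16,"z": -0.07,"ax": 0,"ay": 0,"az": 40,"hand": 0.9},{"x": 0.175,"y": -0.187,"z": -0.07,"ax": 0,"ay": 0,"az": 47,"hand": 0.9},{"x": 0.1907,"y": -0.2034,"z": -0.07,"ax": 0,"ay": 0,"az": 51,"hand": 0.9},{"x": 0.1907,"y": -0.2034,"z": -0.07,"ax": 0,"ay": 0,"az": 51,"hand": 0.9}])

```text
clock: 26.5
tcp_pos: [0.5209, -0.241, 0.282]
ee_rot: [-0.525, -3.094, -0.001]
ft_force: [0.2, 0.1, -1.9]
finger_gap: 0.0237
```

```bash
python3 -c "
from h import *
go(.5228,-.2393,.150,71)"
```

```text
shift mm [ -1.6   2.2 132. ] turn deg [ 0.02 -0.2  -0.28]
now [ 0.5209 -0.241   0.282 ] psi 70.72200183536935 q6 -1.7663476876434814 t 26.5 F [ 0.18  0.06 -1.86] gap 0.02367435548879565
```

Request:
step_arm(motion=[{"x": -0.001,"y": 0.001,"z": 0.04,"ax": 0,"ay": 0,"az": -0.2,"hand": 0.9},{"x": -0.001,"y": 0.001,"z": 0.08,"ax": 0,"ay": 0,"az": -0.2,"hand": 0.9},{"x": -0.001,"y": 0.001,"z": 0.115,"ax": 0,"ay": 0,"az": -0.2,"hand": 0.9},{"x": -0.001,"y": 0.001,"z": 0.13,"ax": 0,"ay": 0,"az": -0.2,"hand": 0.9},{"x": -0.001,"y": 0.001,"z": 0.13,"ax": 0,"ay": 0,"az": -0.2,"hand": 0.9},{"x": -0.001,"y": 0.001,"z": 0.13,"ax": 0,"ay": 0,"az": -0.2,"hand": 0.9}])

```text
clock: 27.1
tcp_pos: [0.5244, -0.2378, 0.1553]
ee_rot: [0.511, 3.098, -0.0]
ft_force: [-0.1, -0.7, -1.1]
finger_gap: 0.0238
```

```bash
python3 - <<'E'
from h import *
grab('wrist','w7');go(.5228,-.2393,.150,71)
A=cv2.imread('pics/w7.png')[140:240,190:330]
grab('top','t7');B=cv2.imread('pics/t7.png')[140:240,250:350]
cv2.imwrite('pics/m7.png',cv2.resize(A,(784,560),interpolation=2))
p=np.load('pics/w7.npz')['p'];print(w2px('wrist',[*p[:2],p[2]-.077],'w7'),w2px('wrist',[*p[:2],.045],'w7'))
E
```

```text
shift mm [ 1.7 -1.6  6.4] turn deg [-0.03  0.23  0.24]
now [ 0.5249 -0.2383  0.1564] psi 71.24415133834356 q6 -1.7681077412256863 t 27.15 F [-0.67  0.44 -0.2 ] gap 0.024044350962718525
[256.86719947 202.19317497] [256.94520265 193.64922696]
```

View pics/m7.png

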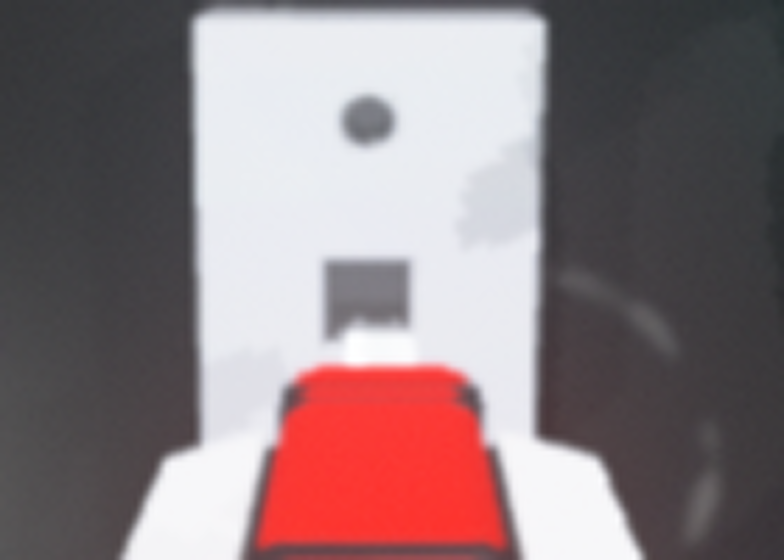

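Request:
step_arm(motion=[{"x": 0,"y": -0.001,"z": 0.005,"ax": 0,"ay": 0,"az": 0,"hand": 0.9},{"x": 0,"y": -0.001,"z": 0.005,"ax": 0,"ay": 0,"az": 0,"hand": 0.9},{"x": 0,"y": -0.001,"z": 0.005,"ax": 0,"ay": 0,"az": 0,"hand": 0.9}])

```text
clock: 27.5
tcp_pos: [0.5234, -0.2391, 0.1493]
ee_rot: [0.513, 3.099, -0.0]
ft_force: [0.2, -0.3, -2.0]
finger_gap: 0.0241
```

```bash
python3 -c "
from h import *
go(.5243,-.2402,.120,71)"
```

```text
shift mm [-1.2 -0.7 29.3] turn deg [0.   0.03 0.19]
now [ 0.5234 -0.2391  0.1493] psi 71.19214437862195 q6 -1.7697244005089345 t 27.5 F [ 0.18 -0.33 -1.95] gap 0.024103283967481244
```

Request:
step_arm(motion=[{"x": -0.001,"y": -0.0008,"z": 0.008,"ax": 0,"ay": 0,"az": 0,"hand": 0.9},{"x": -0.001,"y": -0.0008,"z": 0.016,"ax": 0,"ay": 0,"az": 0,"hand": 0.9},{"x": -0.001,"y": -0.0008,"z": 0.022,"ax": 0,"ay": 0,"az": 0,"hand": 0.9},{"x": -0.001,"y": -0.0008,"z": 0.028,"ax": 0,"ay": 0,"az": 0,"hand": 0.9},{"x": -0.001,"y": -0.0008,"z": 0.034,"ax": 0,"ay": 0,"az": 0,"hand": 0.9},{"x": -0.001,"y": -0.0008,"z": 0.038,"ax": 0,"ay": 0,"az": 0,"hand": 0.9}])

```text
clock: 28.1
tcp_pos: [0.5237, -0.2399, 0.11]
ee_rot: [-0.513, -3.098, -0.001]
ft_force: [0.1, 0.1, -1.3]
finger_gap: 0.0239
```

```bash
python3 -c "
from h import *
go(.5243,-.2402,.090,71)"
```

```text
shift mm [-0.7 -0.1 20. ] turn deg [ 0.02 -0.06  0.2 ]
now [ 0.5237 -0.2399  0.11  ] psi 71.20025012245219 q6 -1.7706901959234558 t 28.1 F [ 0.07  0.15 -1.29] gap 0.023913503385216285
```

Request:
step_arm(motion=[{"x": 0,"y": 0,"z": 0.007,"ax": 0,"ay": 0,"az": 0,"hand": 0.9},{"x": 0,"y": 0,"z": 0.014,"ax": 0,"ay": 0,"az": 0,"hand": 0.9},{"x": 0,"y": 0,"z": 0.018,"ax": 0,"ay": 0,"az": 0,"hand": 0.9},{"x": 0,"y": 0,"z": 0.02,"ax": 0,"ay": 0,"az": 0,"hand": 0.9},{"x": 0,"y": 0,"z": 0.02,"ax": 0,"ay": 0,"az": 0,"hand": 0.9}])

```text
clock: 28.6
tcp_pos: [0.5238, -0.24, 0.0905]
ee_rot: [-0.513, -3.099, -0.001]
ft_force: [-0.4, -0.6, -1.9]
finger_gap: 0.0237
```

```bash
python3 -c "
from h import *
st()"
```

```text
tool F [ 0.2  -0.68  1.88] p [ 0.5238 -0.24    0.0905] psi 71.20 q6 -1.77 t 28.60 gap 0.0237
```

Now down another 3 mm until it seats, then release and lift clear.

Request:
step_arm(motion=[{"x": 0,"y": 0,"z": 0.0015,"ax": 0,"ay": 0,"az": 0,"hand": 0.9},{"x": 0,"y": 0,"z": 0.003,"ax": 0,"ay": 0,"az": 0,"hand": 0.9},{"x": 0,"y": 0,"z": 0.003,"ax": 0,"ay": 0,"az": 0,"hand": 0.9}])

```text
clock: 28.9
tcp_pos: [0.5244, -0.2403, 0.0894]
ee_rot: [0.513, 3.098, -0.001]
ft_force: [-1.2, 1.5, 4.0]
finger_gap: 0.0239
```

```bash
python3 -c "
from h import *
st()"
```

```text
tool F [ 1.66  1.05 -4.01] p [ 0.5244 -0.2403  0.0894] psi 71.20 q6 -1.77 t 28.90 gap 0.0239
```

Request:
step_arm(motion=[{"x": 0,"y": 0,"z": 0,"ax": 0,"ay": 0,"az": 0,"hand": 0.45},{"x": 0,"y": 0,"z": 0,"ax": 0,"ay": 0,"az": 0,"hand": 0.45},{"x": 0,"y": 0,"z": 0,"ax": 0,"ay": 0,"az": 0,"hand": 0.45},{"x": 0,"y": 0,"z": -0.02,"ax": 0,"ay": 0,"az": 0,"hand": 0.45},{"x": 0,"y": 0,"z": -0.06,"ax": 0,"ay": 0,"az": 0,"hand": 0.45},{"x": 0,"y": 0,"z": -0.1,"ax": 0,"ay": 0,"az": 0,"hand": 0.45},{"x": 0,"y": 0,"z": -0.14,"ax": 0,"ay": 0,"az": 0,"hand": 0.45},{"x": 0,"y": 0,"z": -0.16,"ax": 0,"ay": 0,"az": 0,"hand": 0.45},{"x": 0,"y": 0,"z": -0.16,"ax": 0,"ay": 0,"az": 0,"hand": 0.45}])

```text
clock: 29.8
tcp_pos: [0.5255, -0.241, 0.2524]
ee_rot: [0.512, 3.092, -0.005]
ft_force: [0.8, 0.2, 0.2]
finger_gap: 0.0517
```

```bash
python3 - <<'E'
from h import *
grab('scene','s8');st();crop('s8',180,170,200,150,4,'m8')
E
```

```text
tool F [-0.17 -0.22 -0.3 ] p [ 0.5247 -0.2404  0.2493] psi 71.20 q6 -1.77 t 29.85 gap 0.0516
```

View pics/m8.png

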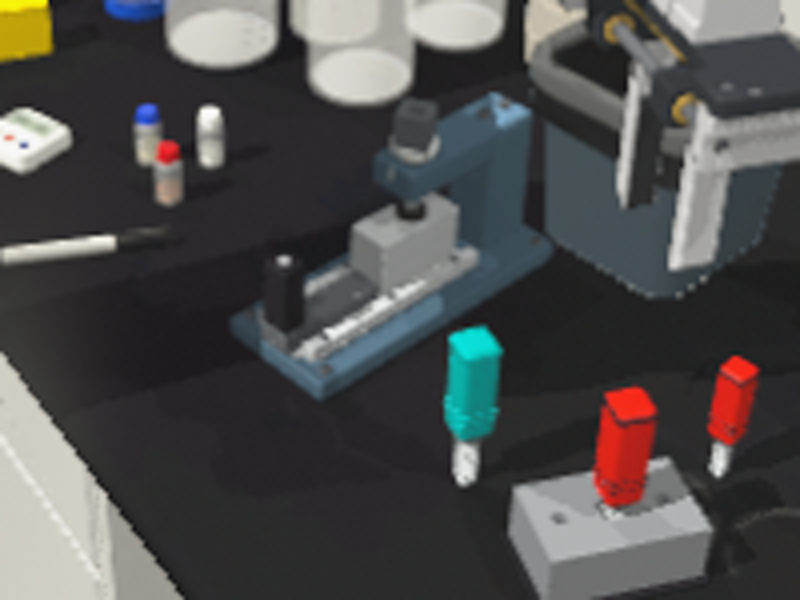

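The driver is upright in its stand at crop pixel (622,450), and the vials are standing at (148,135), (168,172) and (210,135). The block is under the nose at (408,215), and the gripper is clear of everything.

```bash
python3 -c "
from h import *
st();finish_job()"
```

```text
tool F [-0.17 -0.22 -0.3 ] p [ 0.5247 -0.2404  0.2493] psi 71.20 q6 -1.77 t 29.85 gap 0.0516
the job is handed in; nothing more can be done
```

The job is done and handed in at 29.9 s of the 70 s allowed. The stop screw is set to a light drag, with about 4 N on the block.

- **Turning the screw:** I turned it about 90° clockwise and tried the block, which slid freely. After another 45° or so I tried it again.
- **Drag test:** Drawing the block took about 6.5–7.5 N, and about 5.8 N was still felt once it stopped. That puts the nose force at about 4.3 N, inside the wanted 3–8 N, so I made no further correction.
- **Readings that disagreed:** My grip was also loading the block vertically on some strokes. Two pulls, a push back and their stops gave estimates from about 3 to 7 N. I relied on the last draw, taken with nearly no vertical load at the stop.
- **Final picture:** The driver is upright in its stand and the vials are standing. The block is released in the guide, about 16 mm out and still under the nose. The gripper is clear of everything.

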